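# Level the electrode table and load it from the plate magazine

## Task

Make the electrode table ready: turn its foot screws until the bubble sits in the middle of the ring, and draw the lock pin out of the plate magazine and park it upright in the notch at the magazine's end, collar resting on the notch. Only then slide the electrode plates along the lane to the narrow tongue, lift each one off there and lay all of them flat and side by side on the empty field of the table beyond the vial, not stacked and not hanging over an edge, with the table still level. Leave the capacitor, beaker and tape where they stand.

Things in the scene. Friction and masses are not known exactly. Their poses are not given: they have to be found in the camera images.
- table_top (a point): centre of the upper face of the aluminium table, 56 mm above the worktop when level. x points to the side of the single screw a (away from the vial), z up. The face spans x -92 to 78, y -118 to 118 mm, plus a tongue 44 mm wide out to x = 141 (knob a). Vial and knobs b, c stand on its x < -33 mm part; the empty field x = -33 to 78 mm takes the plates.
- vial (a point): centre of the round bubble vial (bull's-eye level, dark bezel 56 mm across, 12 mm high), fixed on the table at table x = -62, y = 0 mm; axes as the table's. A black ring 23 mm across on its white face marks the middle.
- bubble (a point): the bubble in the vial (grey disc, 14 mm across). It floats to the high side: 0.25 mm from vial per mrad of tilt, and settles in 1.5 s. The table is level when it is in the middle of the ring. It cannot be touched.
- screw_a_knob (a point): middle of the black round knob (34 mm across, 24 high, 82 above the worktop, stays there) of foot screw a, the single screw at table x = 115, y = 0 mm. Clockwise from above raises the table at that foot, 3.5 mm per rad: the table tilts 20 mrad and the bubble moves 5.1 mm towards this knob per rad; counter-clockwise lowers. Friction 0.08 N m, stays where left. Starts within 1.7 rad of mid-travel, stops at 3.4 rad either way.
- screw_b_knob (a point): middle of the black round knob (34 mm across, 24 high, 82 above the worktop, stays there) of foot screw b, at table x = -58, y = 100 mm. Clockwise from above raises the table at that foot, 3.5 mm per rad: the table tilts 20 mrad and the bubble moves 5.1 mm towards this knob per rad; counter-clockwise lowers. Friction 0.08 N m, stays where left. Starts within 1.7 rad of mid-travel, stops at 3.4 rad either way.
- screw_c_knob (a point): middle of the black round knob (34 mm across, 24 high, 82 above the worktop, stays there) of foot screw c, at table x = -58, y = -100 mm. Clockwise from above raises the table at that foot, 3.5 mm per rad: the table tilts 20 mrad and the bubble moves 5.1 mm towards this knob per rad; counter-clockwise lowers. Friction 0.08 N m, stays where left. Starts within 1.7 rad of mid-travel, stops at 3.4 rad either way.
- lane_end (a point): middle of the magazine's floor, 24 mm above the worktop, where its side guides end. y points along the lane to the exit, x to its right, z up. y -235 to 0: floor between guides 54 mm apart, 10 mm higher than it, open above and behind. y 0 to 70: bare tongue 34 mm wide; a plate on it overhangs 8 mm each side and is gripped there. Pin bore (15 mm wide, 22 deep) at y = 10 mm.
- notch (a point): centre of the parking notch at its rim, 24 mm above the worktop: a slot 17 mm wide in the block at the end of the tongue, at lane y = 95 mm, open above and to lane +x, closed at -x 9 mm from this point. The pin's shank hangs in it and the collar rests on both its sides. Axes as lane_end.
- pin_head (a point): centre of the black round head (26 mm across, 20 mm high) of the loose steel lock pin; z runs up the pin. Below the head a 12 mm neck, 17 mm long; the pin's tip is 52 mm below this point. At the start the pin stands in the bore, collar on the tongue, and blocks the lane.
- pin_collar (a point): centre of the underside of the pin's collar (26 mm across, 5 mm thick), 32 mm below pin_head; from here the 12 mm shank goes down 20 mm.
- plate_1_centre (a point): centre of stainless electrode plate 1 (50 mm along its x, 60 along its y, 8 thick, about 0.14 kg; z up). At the start it lies in the magazine lane, y along the lane; plate 1 is nearest the exit, then 2, then 3, a few mm apart, but one may be absent (None). A plate pushed from behind pushes those in front.
- plate_2_centre (a point): centre of stainless electrode plate 2 (50 mm along its x, 60 along its y, 8 thick, about 0.14 kg; z up). At the start it lies in the magazine lane, y along the lane; plate 1 is nearest the exit, then 2, then 3, a few mm apart, but one may be absent (None). A plate pushed from behind pushes those in front.
- plate_3_centre (a point): centre of stainless electrode plate 3 (50 mm along its x, 60 along its y, 8 thick, about 0.14 kg; z up). At the start it lies in the magazine lane, y along the lane; plate 1 is nearest the exit, then 2, then 3, a few mm apart, but one may be absent (None). A plate pushed from behind pushes those in front.
- capacitor: blue capacitor can, 35 mm across, 58 mm tall, standing upright near the work; bystander; origin at the centre of its underside
- glass_beaker: small clear beaker, 55 x 60 mm, 70 mm tall, standing; bystander; origin at the centre of its underside
- tape_roll: roll of black tape, 58 mm across, 19 mm high, lying flat; bystander; origin at the centre of its underside
There are look-alikes about, which are no part of the job. Leave any turquoise or yellow look-alike of the part that bears pin_head alone.

How it is judged:
By the outcome, as a careful person would: the job done as asked, in the order asked, and still so for the second after the job is handed in, with the robot touching nothing.
Of plate_1, plate_2, plate_3 only 2 to 3 are there at a start; the rules pass over those that are not, and their reading is None.
At some moment in a run one of plate_1, plate_2, plate_3 may be knocked a few centimetres aside while the robot is not near it.
It also fails if it takes over 208 s, if anything falls off the work surface, if the arm or the gripper's body presses on something with over 40 N, if the wrist force passes 120 N, or if a joint passes its speed limit or range.

## Robot

A 6-joint arm with a two-finger parallel gripper is mounted at the origin on a cart in front of the work surface, level with it; the furniture and walls round the work are solid. World frame = base frame: x ahead of the robot, y to its left, z up, the work surface at z = 0. Lengths are in m, angles in rad, forces in N, time in s.
With the tool pointing down it reaches from about 0.3 to 0.825 m from the base axis. Payload 5.4 kg.
Tool frame: the origin (TCP) lies at the very end of the fingers, on their centre line; the grasp point (between the pads) lies 19 mm behind it; z points along the fingers, y is the line along which they close (so a half turn about z gives the same grasp; the last joint's range is limited). The gripper opens to 92 mm and grips with 3 to 60 N. Pads are 20 mm wide; open, the fingers measure 128 mm over their backs; the gripper's body (75 mm by 189 mm) begins 69 mm behind the grasp point.
Start: joints at [0.911, 0.158, 1.597, -0, 1.386, -0.21], TCP at [0.25, 0.518, 0.215] pointing down, gripper open.
Joint ranges: [-2.91, 2.91], [-0.94, 2.29], [0.18, 2.7], [-1.29, 4.43], [0.17, 2.64], [-3, 3]. Speed limits (rad/s): [2.57, 2.57, 3.14, 3.14, 3.14, 3.14].

## Interface

Orientations are given as a rotation vector (axis times angle).
In Python, from workcell import bot gives the robot as it stands. Calls block until the motion is done:
- bot.goto(position, orientation): joint-space move of the TCP to a pose.
- bot.line_to(position, rot=None, max_speed=0.15): straight line of the TCP; rot=None keeps the orientation; max_speed is the mean speed in m/s.
- bot.set_joints(angles): joint-space move.
- bot.set_gripper(opening, newtons=None): opening from 0.0 (shut) to 1.0 (fully open); newtons is the grip in N (None keeps the last); returns when the fingers have stopped.
- bot.hold(seconds).
- bot.inverse_kinematics(position, orientation): joint angles nearest the present ones, or None.
- bot.read_camera(name): name is "scene" or "side" or "wrist"; returns a dict with "pixels" (384x512x3 uint8, blue, green, red), "fx", "fy", "cx", "cy" (pixels), "R" (3x3) and "t" (3): a world point X has camera coordinates R X + t. Camera axes: x right, y down, z forward; pixel columns grow to the right and rows downward; lengths in m; the calibration is good to about 2 mm. A picture is of the moment at which its call begins. There is no depth.
A pose or a line that the arm cannot do raises bot.MotionError and nothing moves.
- bot.job_done(): hands the job in; it is judged then, once.
Readings, each from a call of its own:
- bot.current_clock(): time.
- bot.current_joints(): joint angles.
- bot.current_joint_vel(): joint speeds.
- bot.current_effort(): joint torques, N m.
- bot.current_ee_pos(): TCP position.
- bot.current_tool_rot(): TCP orientation.
- bot.current_contact_force(): force on the tool from outside, world axes, zero at the start.
- bot.current_ft_torque(): the same for the moment, N m.
- bot.current_opening(): opening from 0.0 (shut) to 1.0 (fully open).
- bot.current_grip_force(): force on a finger pad.
Only numpy, scipy, OpenCV 4.12 (cv2) and the standard library are available. Lean on these libraries where they do the work, as an engineer would, in place of code of your own. Each camera call takes 0.05 s, during which the arm holds its last target. There are 200 camera calls.

## Working session

There is one attempt and no reset: what is moved stays moved. The work goes in short steps, each a Python script; the robot and the scene stay as the last script left them, time stands still between calls to the robot, and variables do not carry over. Pictures are saved under pics/ and viewed, at most 14 in all, crops included, and the job is handed in when it is done.

```bash
ls; mkdir -p pics
python3 - <<'E'
from workcell import bot
import cv2,numpy as np
for n in ["scene","side"]:
    r=bot.read_camera(n); cv2.imwrite(f"pics/{n}0.png",r["pixels"])
    R=np.array(r["R"]);t=np.array(r["t"]);print(n,r["fx"],r["cx"],r["cy"],(-R.T@t).round(3),R[2].round(3))
print(bot.current_clock())
E
```

```text
pics
scene 490.2365684655611 246.46907011065343 182.04507338169236 [-0.226 -0.74   0.629] [ 0.659  0.617 -0.43 ]
side 378.3447714648816 253.80543225451962 194.0705430828526 [0.205 1.055 0.508] [ 0.329 -0.869 -0.371]
0.1
```

View pics/scene0.png

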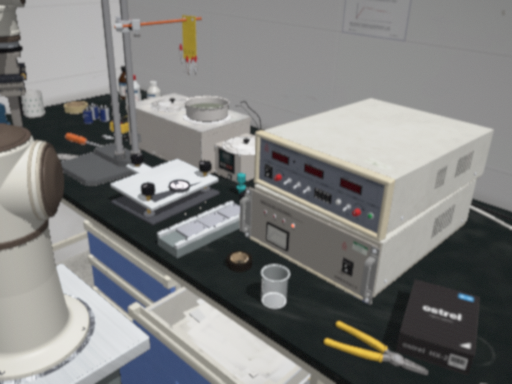

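View pics/side0.png

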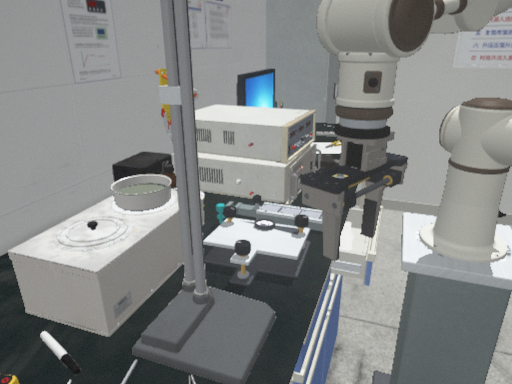

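Scene: table with vial at (180,185), knobs at (148,188), (205,166) and a probably (136,158). The magazine runs from (165,245) to (238,210), and there is a turquoise look-alike at (241,180). The side view shows knob a at (243,247). I need positions and a close wrist view.

```bash
cat > h.py <<'E'
from workcell import bot
import cv2,numpy as np
from scipy.spatial.transform import Rotation as Ro
def ray(r,u,v,z):
    R=np.array(r["R"]);t=np.array(r["t"]);C=-R.T@t
    d=R.T@np.array([(u-r["cx"])/r["fx"],(v-r["cy"])/r["fy"],1]);return C+d*(z-C[2])/d[2]
def proj(r,X):
    c=np.array(r["R"])@np.array(X)+np.array(r["t"]);return np.array([r["fx"]*c[0]/c[2]+r["cx"],r["fy"]*c[1]/c[2]+r["cy"]])
def down(a):  # tool down, tool y (closing line) at world angle a
    y=np.array([np.cos(a),np.sin(a),0]);z=np.array([0,0,-1.]);x=np.cross(y,z)
    return Ro.from_matrix(np.c_[x,y,z]).as_rotvec()
E
python3 - <<'E'
from h import *
r=bot.read_camera("scene")
for n,u,v,z in [("k1",148,188,.082),("k2",205,166,.082),("vial",180,185,.068),("mag1",165,240,.03),("mag2",238,208,.03),("turq",241,180,.05),("tape",238,260,.015),("beaker",273,303,0)]:print(n,ray(r,u,v,z).round(3))
s=bot.read_camera("side")
for n,u,v,z in [("ka",243,247,.082),("kb",230,211,.082),("kc",301,220,.082),("vial",264,225,.068),("mag",290,213,.03)]:print(n,ray(s,u,v,z).round(3))
w=bot.read_camera("wrist");R=np.array(w["R"]);print(w["fx"],w["fy"],(-R.T@w["t"]).round(3),R.round(2),Ro.from_rotvec(bot.current_tool_rot()).as_matrix().round(2))
a=cv2.resize(r["pixels"][140:280,50:270],None,fx=3,fy=3,interpolation=2)
cv2.imwrite("pics/c1.png",a[:600])
for x,y in [(.4,.1),(.45,.15),(.5,.2),(.45,.3)]:
  for q in [0,1.57]:
    j=bot.inverse_kinematics([x,y,.4],down(q));print(x,y,q,None if j is None else np.round(j,2))
E
```

```text
k1 [0.408 0.191 0.082]
k2 [0.603 0.196 0.082]
vial [0.494 0.172 0.068]
mag1 [0.338 0.036 0.03 ]
mag2 [0.564 0.028 0.03 ]
turq [0.659 0.11  0.05 ]
tape [ 0.415 -0.12   0.015]
beaker [ 0.375 -0.256  0.   ]
ka [0.493 0.366 0.082]
kb [0.6   0.196 0.082]
kc [0.404 0.186 0.082]
vial [0.494 0.219 0.068]
mag [0.471 0.044 0.03 ]
301.89514974907195 301.89514974907195 [0.177 0.554 0.385] [[ 0.43  0.9  -0.  ]
 [ 0.86 -0.41  0.29]
 [ 0.26 -0.13 -0.96]] [[-0.9   0.43 -0.  ]
 [ 0.43  0.9  -0.  ]
 [ 0.   -0.   -1.  ]]
0.4 0.1 0 [-0.05 -0.33  1.69 -0.    1.78 -0.05]
0.4 0.1 1.57 [-0.05 -0.33  1.69  0.    1.78 -1.62]
0.45 0.15 0 [ 0.07 -0.16  1.55 -0.    1.75  0.07]
0.45 0.15 1.57 [ 0.07 -0.16  1.55 -0.    1.75 -1.5 ]
0.5 0.2 0 [ 0.16  0.01  1.39 -0.    1.74  0.16]
0.5 0.2 1.57 [ 0.16  0.01  1.39 -0.    1.74 -1.41]
0.45 0.3 0 [ 0.36  0.02  1.39 -0.    1.74  0.36]
0.45 0.3 1.57 [ 0.36  0.02  1.39 -0.    1.74 -1.21]
```

View pics/c1.png

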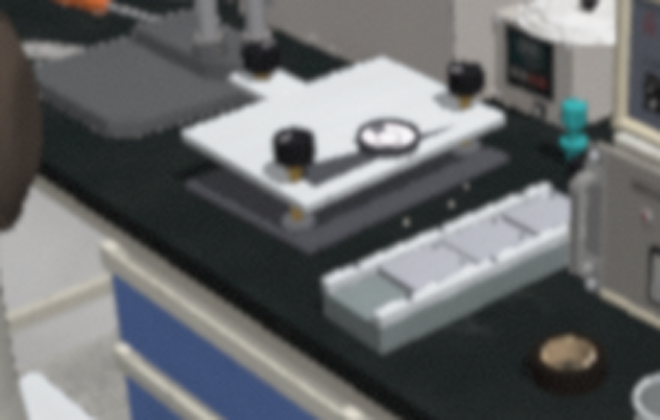

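Table x runs along world +y: a≈(0.49,0.37), b≈(0.41,0.19), c≈(0.60,0.19). The lane runs along +x at y≈0.03, and the pin is hidden behind the instrument. Next is a wrist overview.

Run:
```python
from h import *
s=bot.read_camera("side")
for u,v in [(195,292),(140,345),(240,370),(275,310)]: print(ray(s,u,v,.0).round(3))
bot.goto([.42,.2,.3],down(0)); 
import pickle
w=bot.read_camera("wrist");pickle.dump(w,open("w1.pkl","wb"));cv2.imwrite("pics/w1.png",cv2.resize(w["pixels"],(800,600)))
bot.goto([.53,.12,.3],down(0)); 
w=bot.read_camera("wrist");pickle.dump(w,open("w2.pkl","wb"));cv2.imwrite("pics/w2.png",cv2.resize(w["pixels"],(800,600)))
print(bot.current_clock())
```

```text
[0.573 0.453 0.   ]
[0.59  0.627 0.   ]
[0.398 0.616 0.   ]
[0.39 0.45 0.  ]
2.3833
```

View pics/w1.png

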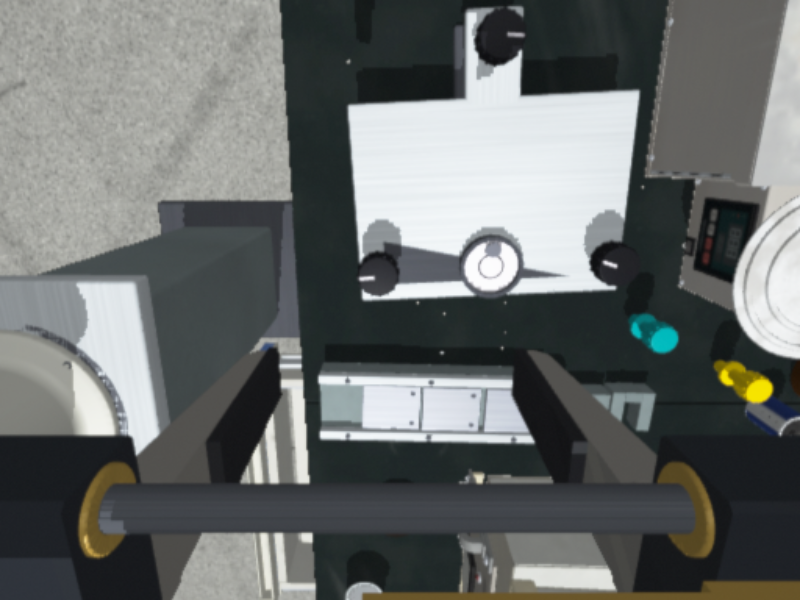

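View pics/w2.png

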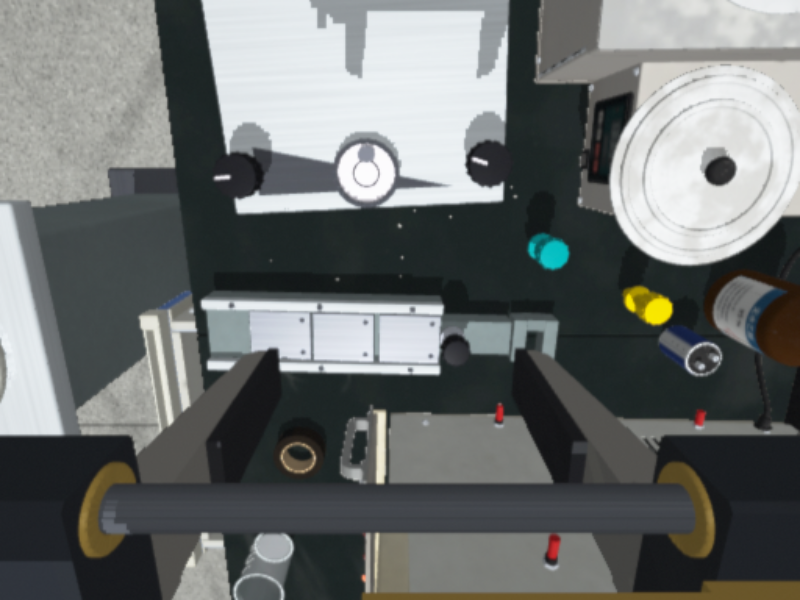

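W2 shows the candidates for the pin: black head (455,347), turquoise (550,250), yellow (650,305). The black one, standing in the lane at the guides' end, is mine. All three plates are present, and the bubble lies off towards knob a. Now the exact geometry.

Run:
```python
from h import *
import pickle
w1=pickle.load(open("w1.pkl","rb"));w2=pickle.load(open("w2.pkl","rb"))
k=.64
for nm,w,L in [("w1",w1,[("a",503,36,.094),("b",380,273,.094),("c",617,265,.094),("vial",491,265,.068),("ring",491,266,.066),("bub",493,247,.066),("tblL",349,105,.056),("tblR",639,91,.056),("tblBL",363,300,.056),("tblBR",615,288,.056),("magTL",321,365,.034),("magBL",321,439,.034)]),
 ("w2",w2,[("b",240,176,.094),("c",488,163,.094),("ring",366,173,.066),("bub",366,153,.066),("pinhead",456,349,.066),("guideTR",442,297,.034),("guideBR",440,373,.034),("guideTL",203,297,.034),("guideBL",209,369,.034),("floorTL",208,310,.024),("floorBL",208,359,.024),("notchinTL",527,331,.024),("notchinTR",543,331,.024),("blockTR",558,314,.024),("blockTL",511,314,.024),("blockBR",558,360,.024),("tongueT",490,317,.024),("tongueB",490,355,.024),("boxTL",383,412,.2),("boxTL",383,412,.15),("plate3L",250,335,.032),("p1R",440,337,.032),("turq",555,252,.06),("hp",590,90,.1)])]:
  for n,u,v,z in L: print(nm,n,ray(w,u*k,v*k,z).round(4))
s=bot.read_camera("scene")
print("box bot",ray(s,245,228,0).round(3),ray(s,370,303,0).round(3))
for u,v in [(119,156),(136,153)]: print("rod",ray(s,u,v,.02).round(3))
r=bot.read_camera("side")
for z in (0.05,.1,.15,.2,.25):
  P=ray(s,245,188,z);print(z,P.round(3),proj(r,P).round(0))
cv2.imwrite("pics/vial.png",np.hstack([cv2.resize(w1["pixels"][140:200,285:345],None,fx=6,fy=6,interpolation=2),cv2.resize(w2["pixels"][185:245,260:320],None,fx=6,fy=6,interpolation=2)]))
```

```text
w1 a [0.4956 0.3656 0.094 ]
w1 b [0.4065 0.1913 0.094 ]
w1 c [0.6    0.1986 0.094 ]
w1 vial [0.5025 0.1925 0.068 ]
w1 ring [0.503  0.1911 0.066 ]
w1 bub [0.5037 0.208  0.066 ]
w1 tblL [0.3807 0.3232 0.056 ]
w1 tblR [0.6162 0.3344 0.056 ]
w1 tblBL [0.3893 0.1565 0.056 ]
w1 tblBR [0.6193 0.1687 0.056 ]
w1 magTL [0.3441 0.0811 0.034 ]
w1 magBL [ 0.3405 -0.0047  0.034 ]
w2 b [0.4088 0.1881 0.094 ]
w2 c [0.6    0.1981 0.094 ]
w2 ring [0.5045 0.1896 0.066 ]
w2 bub [0.5048 0.2054 0.066 ]
w2 pinhead [0.5852 0.0323 0.066 ]
w2 guideTR [0.574  0.0729 0.034 ]
w2 guideBR [ 0.5743 -0.0075  0.034 ]
w2 guideTL [0.3431 0.0724 0.034 ]
w2 guideBL [ 0.3404 -0.0037  0.034 ]
w2 floorTL [0.3422 0.0559 0.024 ]
w2 floorBL [0.3362 0.0029 0.024 ]
w2 notchinTL [0.6618 0.0344 0.024 ]
w2 notchinTR [0.6779 0.0344 0.024 ]
w2 blockTR [0.6912 0.0525 0.024 ]
w2 blockTL [0.6443 0.0524 0.024 ]
w2 blockBR [0.6962 0.0027 0.024 ]
w2 tongueT [0.6236 0.0492 0.024 ]
w2 tongueB [0.626  0.0081 0.024 ]
w2 boxTL [0.5215 0.0447 0.2   ]
w2 boxTL [0.5199 0.0155 0.15  ]
w2 plate3L [0.3844 0.0325 0.032 ]
w2 p1R [0.5734 0.0308 0.032 ]
w2 turq [0.6698 0.1223 0.06  ]
w2 hp [0.6698 0.249  0.1   ]
box bot [ 0.542 -0.019  0.   ] [ 0.512 -0.392  0.   ]
rod [0.551 0.549 0.02 ]
rod [0.604 0.534 0.02 ]
0.05 [0.631 0.068 0.05 ] [238. 203.]
0.1 [ 0.557 -0.002  0.1  ] [268. 183.]
0.15 [ 0.483 -0.072  0.15 ] [297. 164.]
0.2 [ 0.409 -0.142  0.2  ] [326. 145.]
0.25 [ 0.335 -0.211  0.25 ] [353. 127.]
```

View pics/vial.png

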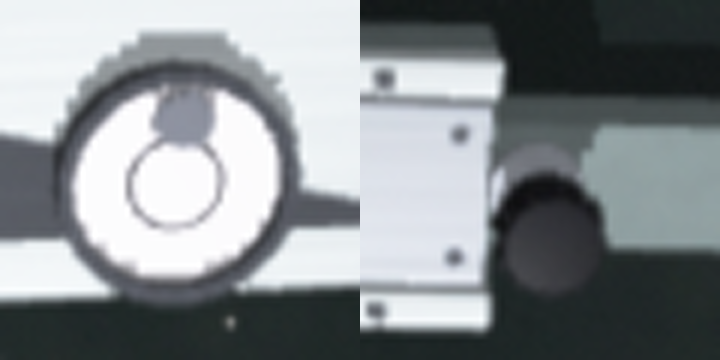

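Bubble offset in the table frame is about (16.6, -3.1) mm, so the least-effort turns are a −2.17 (ccw), b +1.43 and c +0.73 rad (cw). Turning the knobs now.

```bash
cat >> h.py <<'E'
TH=.044; TC=np.array([.5015,.2525]); TX=np.array([-np.sin(TH),np.cos(TH)]); TY=np.array([-np.cos(TH),-np.sin(TH)])
def T(x,y): return TC+x*TX+y*TY
K=dict(a=T(.115,0),b=T(-.058,.1),c=T(-.058,-.1))
def turn(k,q0,dq):  # dq>0 ccw from above
    p=K[k]
    bot.set_gripper(.65,30)
    bot.goto([*p,.15],down(q0)); bot.line_to([*p,.072],max_speed=.12)
    bot.set_gripper(0,30)
    j=np.array(bot.current_joints()); j2=j.copy(); j2[5]-=dq; bot.set_joints(j2)
    bot.hold(.2); print(k,"turned",(j[5]-bot.current_joints()[5]).round(3),"open",round(bot.current_opening(),3),"F",np.round(bot.current_contact_force(),1))
    bot.set_gripper(.65); bot.line_to([*p,.15],max_speed=.2)
def vial(name):
    bot.goto([.5,.14,.22],down(0)); bot.hold(1.2)
    w=bot.read_camera("wrist"); v=T(-.062,0); S=8
    u=np.array([proj(w,[*T(-.062+x,y),.067]) for x,y in [(-.035,.035),(-.035,-.035),(.035,-.035),(.035,.035)]],np.float32)
    # up = table +x, left = table +y
    d=np.float32([[0,560],[560,560],[560,0],[0,0]])
    im=cv2.warpPerspective(w["pixels"],cv2.getPerspectiveTransform(u,d),(560,560),flags=cv2.INTER_CUBIC)
    cv2.imwrite(f"pics/{name}.png",im)
    cv2.imwrite(f"pics/{name}_full.png",w["pixels"])
    return im
E
python3 - <<'E'
from h import *
turn("a",-.3,2.17); turn("c",1.95,-.73); turn("b",.7,-1.43)
vial("v1"); print(bot.current_clock())
E
```

```text
a turned 2.17 open 0.363 F [-8.7 -6.5  8.3]
c turned -0.728 open 0.364 F [-1.2 -5.4  0.9]
b turned -1.43 open 0.36 F [-2.5 -1.7  1.7]
20.1333
```

View pics/v1.png

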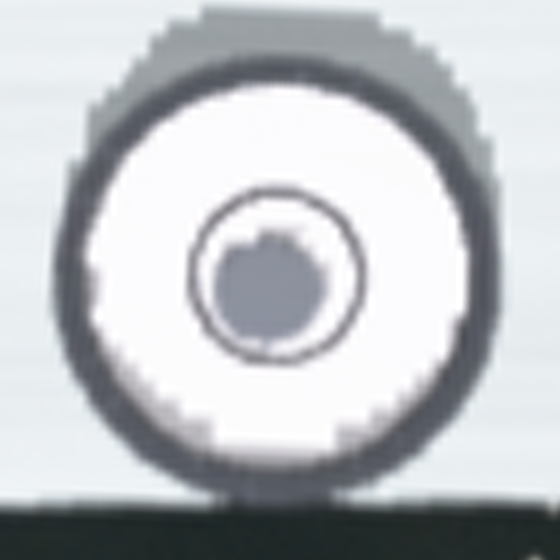

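Bubble (270,286) against ring centre (277,275), i.e. −1.3 mm x and +0.9 mm y. A small correction follows, then a close look at the pin, notch and instrument.

Run:
```python
from h import *
import pickle
turn("b",0,.2); turn("a",.6,-.18)
im=vial("v2")
bot.goto([.6,.12,.2],down(0)); bot.hold(.3)
w=bot.read_camera("wrist");pickle.dump(w,open("w3.pkl","wb"))
out=np.zeros((600,800,3),np.uint8); out[:510,:680]=cv2.resize(w["pixels"],(680,510))
out[400:600,600:800]=cv2.resize(im,(200,200)); cv2.imwrite("pics/w3.png",out)
s=bot.read_camera("scene")["pixels"]; d=bot.read_camera("side")["pixels"]
cv2.imwrite("pics/box.png",np.hstack([cv2.resize(s[90:290,180:330],None,fx=3,fy=3,interpolation=2)[:600,:400],cv2.resize(d[90:290,190:323],None,fx=3,fy=3,interpolation=2)[:600,:400]]))
print(bot.current_clock())
```

```text
b turned 0.198 open 0.364 F [-0.7  0.3  1.6]
a turned -0.178 open 0.36 F [-0.3  0.2  0.7]
30.9417
```

View pics/w3.png

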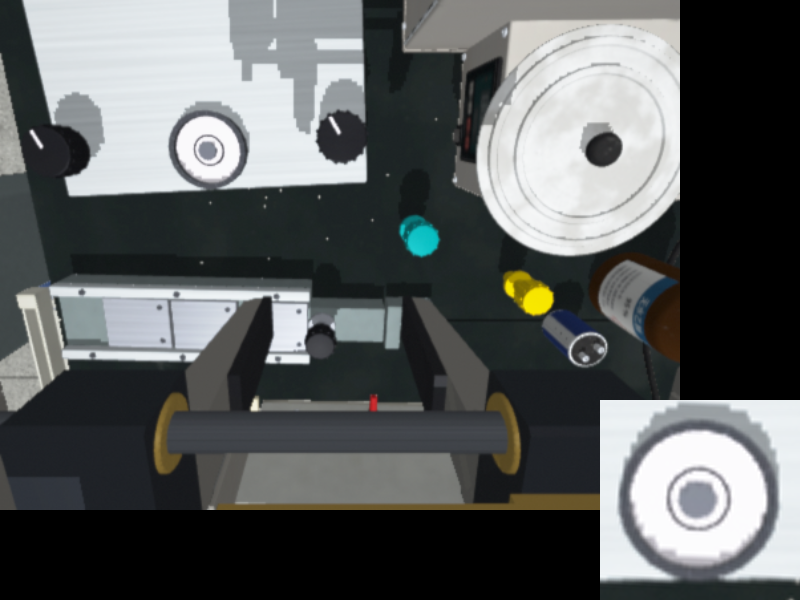

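View pics/box.png

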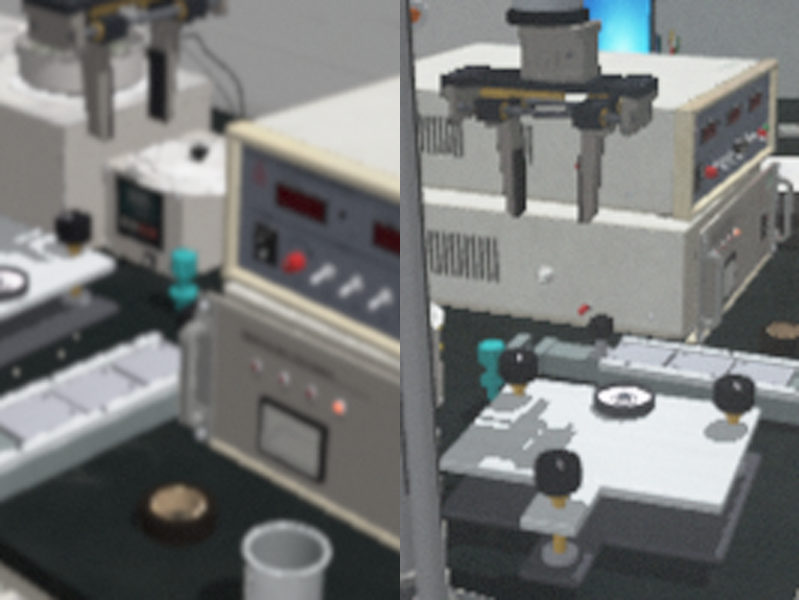

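The bubble now sits centred in the ring (inset 697,499 against 698,499). Next I triangulate the instrument's corner from its side pixels (288,203)/(286,162)/(287,125) and scene pixels (248,235)/(255,187)/(256,132), and refine the pin and lane from W3.

Run:
```python
from h import *
import pickle
from scipy.optimize import least_squares
s=bot.read_camera("scene");d=bot.read_camera("side");w3=pickle.load(open("w3.pkl","rb"))
for a,b in [((248,235),(288,203)),((255,187),(286,162)),((256,132),(287,125))]:
    f=least_squares(lambda X:np.r_[proj(s,X)-a,proj(d,X)-b],[.55,-.05,.1]);print(f.x.round(3),f.fun.round(1))
k=512/680
for n,u,v,z in [("pinhead",319,346,.066),("collar",321,325,.029),("guideTR",312,283,.034),("guideBR",309,363,.034),("gTL",50,281,.034),("gBL",62,360,.034),("tongT",372,306,.024),("tongB",372,341,.024),("blkTL",386,297,.024),("blkBL",387,348,.024),("boxedge",300,402,.02),("boxedge",300,402,.15),("boxedge",300,402,.25),("cap",588,347,.058)]:print(n,ray(w3,u*k,v*k,z).round(4))
print(bot.current_contact_force())
```

```text
[ 0.507 -0.063  0.014] [ 0.1 -0.1  0.1  0.1]
[ 0.516 -0.074  0.145] [ 0.8 -1.4  1.3  2. ]
[ 0.518 -0.067  0.272] [ 0.1 -0.2  0.1  0.2]
pinhead [0.5848 0.0281 0.066 ]
collar [0.5852 0.0292 0.029 ]
guideTR [0.5777 0.0734 0.034 ]
guideBR [ 0.5736 -0.0085  0.034 ]
gTL [0.3425 0.0748 0.034 ]
gBL [ 0.3376 -0.0057  0.034 ]
tongT [0.6333 0.0465 0.024 ]
tongB [0.6343 0.0096 0.024 ]
blkTL [0.6461 0.0557 0.024 ]
blkBL [0.6491 0.002  0.024 ]
boxedge [ 0.5624 -0.063   0.02  ]
boxedge [0.5761 0.0352 0.15  ]
boxedge [0.5866 0.1107 0.25  ]
cap [0.8209 0.023  0.058 ]
[-0.29834694 -0.91153152 -0.29962184]
```

The instrument's side face is at y≈−0.067, up to 0.27 high. The lane runs along +x at y≈0.031 with its end at x≈0.575. Now drawing and parking the pin, closing along x to keep clear of the instrument.

Run:
```python
from h import *
import pickle
p=[.585,.031]
bot.set_gripper(.6,30)
bot.goto([*p,.12],down(-.007)); bot.line_to([*p,.041],max_speed=.1)
bot.set_gripper(0,30); print("open",bot.current_opening()*92,np.round(bot.current_contact_force(),1))
z0=bot.current_ee_pos()[2]
bot.line_to([*p,.078],max_speed=.08); print("lift open",bot.current_opening()*92,np.round(bot.current_contact_force(),1))
n=[p[0]+.085,p[1]-.0006]
bot.line_to([*n,.078],max_speed=.1); bot.hold(.2)
r=bot.read_camera("side");s=bot.read_camera("wrist");pickle.dump((r,s),open("pin.pkl","wb"))
cv2.imwrite("pics/pin1.png",np.hstack([cv2.resize(r["pixels"][150:250,190:290],(400,400),interpolation=2),s["pixels"][:,150:450][:400]]) if 0 else cv2.resize(s["pixels"][180:330,190:390],(800,600),interpolation=2))
print(bot.current_ee_pos(),bot.current_clock())
```

```text
open 25.359698141221678 [-1.2 -0.2  1.9]
lift open 25.581319891106418 [ 0.4  0.2 -1.3]
[0.66981038 0.03039661 0.07812394] 35.2917
```

View pics/pin1.png

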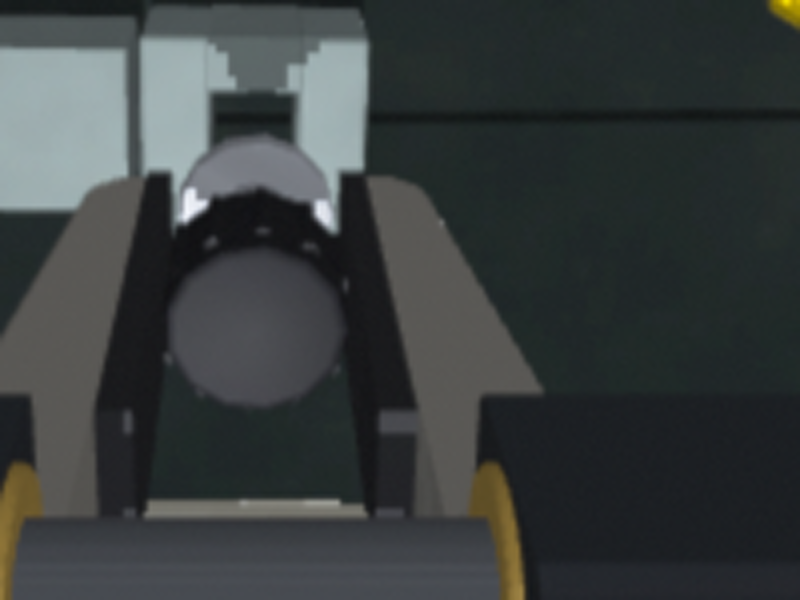

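The slot shows at crop columns 212–297 with its closed edge at row 93. The pin hangs upright, head at (255,325).

Run:
```python
from h import *
import pickle
r,s=pickle.load(open("pin.pkl","rb"))
P=lambda u,v,z:ray(s,190+u/4,180+v/4,z).round(4)
for n,a in [("slotL",(212,93,.024)),("slotR",(297,93,.024)),("blkL",(141,60,.024)),("blkR",(366,60,.024)),("blkT",(250,40,.024)),("tongT",(60,47,.024)),("tongB",(60,211,.024)),("tongR",(127,130,.024)),("head",(255,325,.103)),("headLR",(169,325,.103)),("headR",(345,325,.103)),("collarback",(260,137,.066))]:print(n,P(*a))
```

```text
slotL [0.6616 0.0349 0.024 ]
slotR [0.6783 0.0348 0.024 ]
blkL [0.6478 0.0417 0.024 ]
blkR [0.6918 0.0415 0.024 ]
blkT [0.6691 0.0457 0.024 ]
tongT [0.6321 0.0445 0.024 ]
tongB [0.6303 0.0097 0.024 ]
tongR [0.6445 0.0272 0.024 ]
head [0.67   0.0288 0.103 ]
headLR [0.6583 0.0289 0.103 ]
headR [0.6822 0.0287 0.103 ]
collarback [0.6709 0.0418 0.066 ]
```

Run:
```python
from h import *
y=.0276
bot.line_to([.67,y,.078]); bot.line_to([.67,y,.0465],max_speed=.05); print(np.round(bot.current_contact_force(),1))
bot.line_to([.67,y,.0412],max_speed=.03); bot.hold(.2); print(np.round(bot.current_contact_force(),1),bot.current_ee_pos().round(4) if hasattr(bot.current_ee_pos(),'round') else bot.current_ee_pos())
bot.set_gripper(.55); bot.line_to([.67,y,.14],max_speed=.12)
bot.goto([.52,.06,.2],down(0)); bot.hold(.2)
w=bot.read_camera("wrist"); import pickle; pickle.dump(w,open("w4.pkl","wb"))
cv2.imwrite("pics/w4.png",cv2.resize(w["pixels"],(800,600))); print(bot.current_clock())
```

```text
[0.2 0.4 0. ]
[-0.4 -0.1  0.4] [0.6701 0.0276 0.0413]
39.325
```

View pics/w4.png

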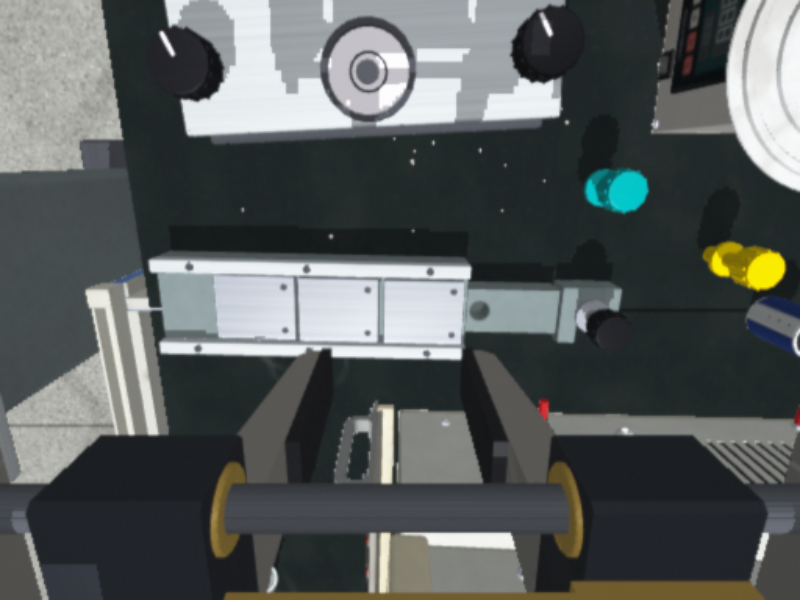

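The pin is parked upright in the notch (585–605,320). All three plates are still in line, from column 215 to 464. Next I push from behind, reading plate edges from brightness profiles along the lane.

```bash
cat >> h.py <<'E'
LY=.0285; LX=.575
def edges(w,y=LY+.004,z=.032,x0=.34,x1=.66,thr=10):
    xs=np.arange(x0,x1,.0005); im=w["pixels"].astype(np.float32)
    g=np.mean([cv2.remap(im[:,:,2]-0,np.float32([[proj(w,[x,y+d,z])[0] for x in xs]]),np.float32([[proj(w,[x,y+d,z])[1] for x in xs]]),1)[0] for d in (-.002,0,.002)],0)
    return xs,g
def look(y=LY+.004):
    bot.goto([.52,.06,.2],down(0)); bot.hold(.2); w=bot.read_camera("wrist"); xs,g=edges(w,y); 
    print(" ".join(f"{int(a*1000)}:{int(b)}" for a,b in zip(xs[::8],g[::8])))
    m=g>(g.max()*.5+g.min()*.5)
    return w,xs,g
def push(tcpx,x0):
    bot.set_gripper(0,10); bot.goto([x0,LY+.001,.09],down(-.007)); bot.line_to([x0,LY+.001,.0265],max_speed=.1)
    bot.line_to([tcpx,LY-.0005,.0265],max_speed=.06); print("push F",np.round(bot.current_contact_force(),1))
    bot.line_to([tcpx-.012,LY,.0265],max_speed=.1); bot.line_to([tcpx-.012,LY,.1],max_speed=.2)
E
python3 - <<'E'
from h import *
import pickle
w=pickle.load(open("w4.pkl","rb"));xs,g=edges(w);print(" ".join(f"{int(a*1000)}:{int(b)}" for a,b in zip(xs[::8],g[::8])))
push(.441,.352)
look(); print(bot.current_clock())
E
```

```text
340:98 344:137 348:149 352:150 356:148 360:150 364:151 368:150 372:150 376:150 380:150 384:170 388:200 392:200 396:202 400:203 404:204 408:206 412:207 416:209 420:211 424:213 428:215 432:217 436:219 440:220 444:143 448:205 452:215 456:216 460:217 464:218 468:219 472:220 476:220 480:221 484:222 488:223 492:224 496:225 500:226 504:226 508:145 512:213 516:222 520:222 524:222 528:222 532:222 536:222 540:221 544:222 548:221 552:221 556:220 560:219 564:219 568:219 572:146 576:112 580:88 584:78 588:67 592:149 596:150 600:149 604:149 608:149 612:149 616:150 620:149 624:148 628:148 632:149 636:148 640:147 644:98 648:152 652:150 656:106
push F [-2.5  0.   0.2]
340:35 344:131 348:148 352:149 356:148 360:149 364:150 368:150 372:149 376:149 380:149 384:148 388:146 392:146 396:148 400:146 404:147 408:146 412:146 416:146 420:147 424:147 428:146 432:147 436:148 440:147 444:147 448:147 452:147 456:215 460:216 464:217 468:218 472:218 476:219 480:220 484:220 488:221 492:222 496:222 500:224 504:224 508:225 512:223 516:221 520:221 524:221 528:220 532:221 536:221 540:220 544:220 548:220 552:220 556:219 560:218 564:217 568:216 572:214 576:207 580:210 584:211 588:211 592:211 596:210 600:210 604:209 608:209 612:209 616:208 620:207 624:206 628:204 632:201 636:148 640:146 644:99 648:150 652:149 656:104
45.0417
```

Plate 1 is now on the tongue with its front edge at x=0.634 (centre 0.604). I pick it with a 4° lean away from the instrument and lay it down.

```bash
cat >> h.py <<'E'
def lean(q,b):  # body leans to world +y by b
    return (Ro.from_rotvec([-b,0,0])*Ro.from_rotvec(down(q))).as_rotvec()
def place(xc,ty,q=np.pi/2-.007):
    o=lean(q,.07)
    bot.set_gripper(.75,35); bot.goto([xc,LY+.02,.16],o); bot.line_to([xc,LY,.10],max_speed=.15)
    bot.line_to([xc,LY,.021],max_speed=.08); print("at plate F",np.round(bot.current_contact_force(),1))
    bot.set_gripper(0,35); print("grip mm",round(bot.current_opening()*92,1),np.round(bot.current_contact_force(),1))
    bot.line_to([xc,LY,.05],max_speed=.06); bot.line_to([xc,LY+.03,.13],max_speed=.15)
    print("lift mm",round(bot.current_opening()*92,1),np.round(bot.current_contact_force(),1))
    p=T(.022,ty); o2=down(np.pi/2+TH)
    bot.goto([*p,.13],o2); bot.line_to([*p,.066],max_speed=.12); bot.line_to([*p,.0583],max_speed=.03)
    print("down F",np.round(bot.current_contact_force(),1),round(bot.current_opening()*92,1))
    bot.set_gripper(.68); bot.line_to([*p,.13],max_speed=.15)
E
python3 - <<'E'
from h import *
print(lean(1.56,.07), Ro.from_rotvec(lean(1.56,.07)).as_matrix()[:,2])
place(.604,-.072)
im=vial("v3"); print(bot.current_clock())
bot.goto([.42,.2,.3],down(0)); bot.hold(.2); w=bot.read_camera("wrist"); cv2.imwrite("pics/w5.png",cv2.resize(w["pixels"],(800,600)))
E
```

```text
[ 0.01694632  3.13924538 -0.10991848] [ 5.28006458e-17 -6.99428473e-02 -9.97551000e-01]
at plate F [-0.  -0.5  0.4]
grip mm 49.5 [-1.2 -1.2  3. ]
lift mm 49.4 [-0.5 -0.3 -2.2]
down F [-0.8  0.4 -2.3] 49.0
56.4667
```

View pics/w5.png

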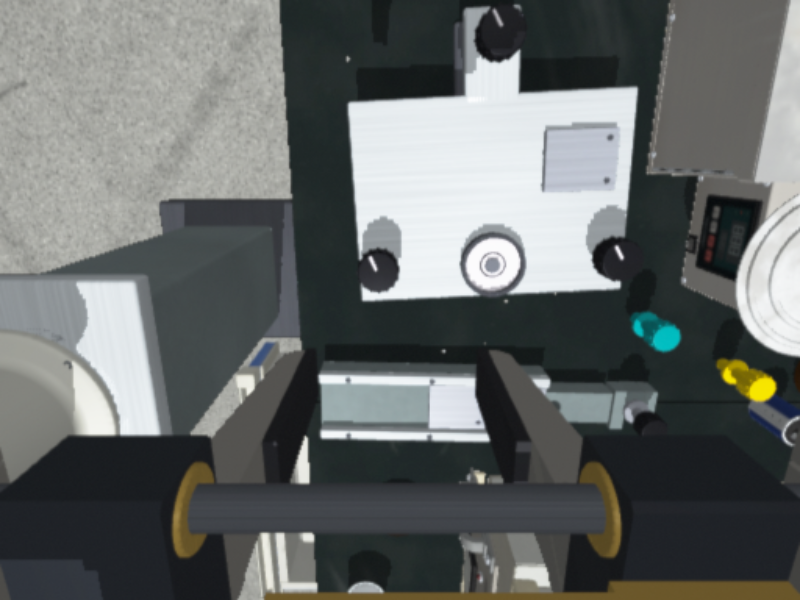

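Plate 1 lies flat on the field at (582,158) and the bubble is centred. Continuing with plate 2.

```bash
cat >> h.py <<'E'
def front(w):
    xs,g=edges(w); m=xs[(g>180)&(xs<.66)]; return (m.min().round(4),m.max().round(4)) if len(m) else None
def peek():
    bot.goto([.52,.06,.2],down(0)); bot.hold(.15); w=bot.read_camera("wrist"); return w,front(w)
E
python3 - <<'E'
from h import *
w,f=peek(); print(f)
if abs(f[0]-.455)<.004 and abs(f[1]-.575)<.006:
    push(.502,.425)
    w,f=peek(); print(f)
    if abs(f[1]-.635)<.006:
        place(f[1]-.030,0); 
w,f=peek(); print(f, bot.current_clock())
E
```

```text
(np.float64(0.4535), np.float64(0.5715))
push F [-0.6 -0.5 -0.1]
(np.float64(0.5165), np.float64(0.6345))
at plate F [ 0.2 -0.   0.7]
grip mm 49.7 [-0.2 -0.7  2.3]
lift mm 49.1 [ 1.1 -0.2 -2.1]
down F [-0.3  0.6 -2.4] 49.3
(np.float64(0.514), np.float64(0.5725)) 73.925
```

Run:
```python
from h import *
push(.562,.482)
w,f=peek(); print(f)
if abs(f[1]-.635)<.007: place(f[1]-.030,.072)
im=vial("v4"); 
bot.goto([.42,.2,.3],down(0)); bot.hold(.2); w=bot.read_camera("wrist")
o=cv2.resize(w["pixels"],(800,600)); o[400:600,600:800]=cv2.resize(im,(200,200)); cv2.imwrite("pics/w6.png",o); print(bot.current_clock())
```

```text
push F [1.  0.3 0.3]
(np.float64(0.5765), np.float64(0.6345))
at plate F [-0.5 -0.5 -0.6]
grip mm 49.4 [-0.6  0.7  2.7]
lift mm 49.3 [-0.6  0.7 -1.4]
down F [ 0.4  0.9 -1.3] 49.6
91.6
```

View pics/w6.png

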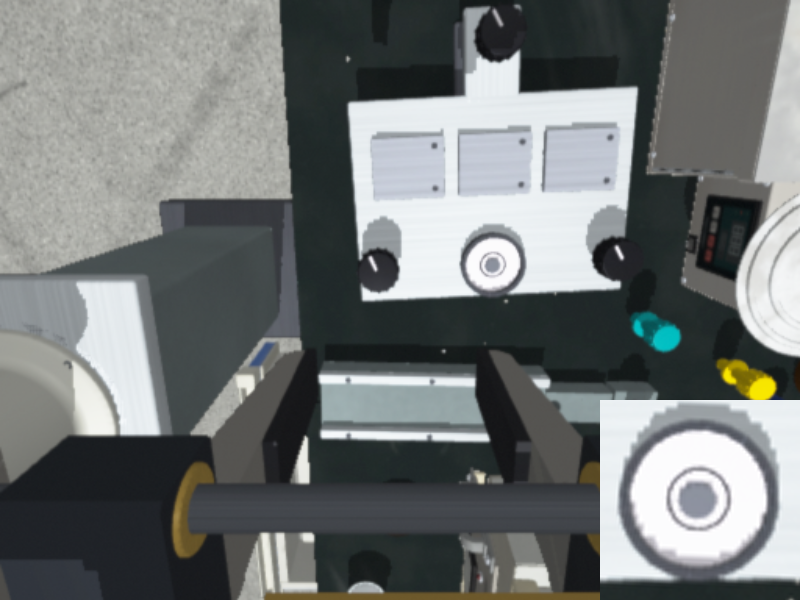

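The three plates lie side by side at (408,166), (494,162) and (582,158), and the bubble is centred. The inset hides the pin, so I check it once more.

Run:
```python
from h import *
bot.goto([.55,.12,.25],down(0)); bot.hold(.2); cv2.imwrite("pics/w7.png",bot.read_camera("wrist")["pixels"])
```

```text
(no output)
```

View pics/w7.png

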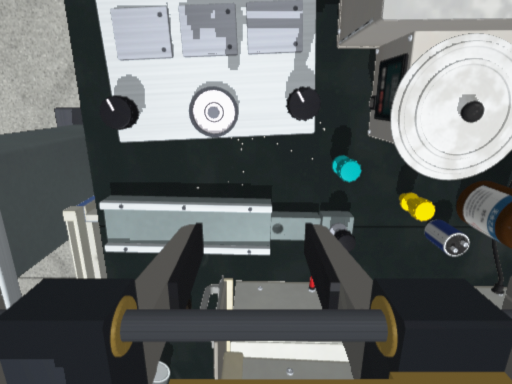

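The pin still stands in the notch at (345,235), and everything else is undisturbed. Handing in.

```bash
python3 -c "
from h import *
print(bot.job_done(), bot.current_clock())"
```

```text
the job is handed in; nothing more can be done
the job is handed in; nothing more can be done
```

The job is handed in: the table is level with the bubble centred, the lock pin is parked upright in the notch, and all three plates lie flat side by side on the empty field; the clock last read 91.6 s of the 208 s allowed, and the judging result was not shown.

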